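Lock the set screw of the loaded bonding press

TASK

Two small screw presses stand on the conservation bench; one holds a brick fragment under its set screw. On that press, turn the winged jam nut clockwise (seen from above) until it is run fully down and snug against the threaded boss below it, so the setting is locked, then let go. Leave the nut of the empty press alone.

Things in the scene. Friction and masses are not known exactly. Their poses are not given: they have to be found in the camera images.
- jam_nut (a joint): turn of the steel wing jam nut on the loaded press, rad: 0 = backed off, grows clockwise seen from above, 1.3 = seated on the boss (hard stop). Starts from 0.05 to 0.6, so one grasp is enough. Light friction (about 0.06 N m); stays where it is left. Coarse multi-start thread: the nut sinks 3 mm per rad as it turns.
- jam_nut_grip (a point): On the nut axis, 20 mm above the nut's underside, 6 mm below its top, 138 mm above the table at joint 0, 134 seated; x along the wings, z up. Nut: 66 mm over the wings (12 mm thick), 26 tall; its middle is a flat-sided block 34 mm long, 20 thick, to pinch across its thickness. The fixed 12 mm set screw passes up through it, ending 158 mm above the table.
- press: Loaded press, fixed. Grey base 110 x 190 mm, two columns (tops at 107 mm), dark steel bridge 36 x 190 mm along y, top at 100 mm; mid-bridge an 18 mm boss, top at 114 mm. Under the bridge a terracotta brick fragment 98 x 118 x 57 mm, pale on top, wider than the bridge. Origin: base underside, below the screw; z up. Wings point 0.65 rad counter-clockwise of x at joint 0, 0.65 clockwise seated.
- spare_nut_tip (a point): end of one wing (32 mm from the axis) of the same kind of nut on the empty press, an identical press without a fragment. The two presses stand about 0.3 to 0.5 m apart and may have changed sides. Not to be turned.
Mind the look-alikes: they are no part of the job. What is shaped like the press but pink is not meant.

How it is judged:
By the outcome, as a careful person would: the job done as asked, in the order asked, and still so for the second after the job is handed in, with the robot touching nothing.
It also fails if it takes over 40 s, if anything falls off the work surface, if the arm or the gripper's body presses on something with over 40 N, if the wrist force passes 120 N, or if a joint passes its speed limit or range.

ROBOT

A 6-joint arm with a two-finger parallel gripper is mounted at the origin on the work surface. World frame = base frame: x ahead of the robot, y to its left, z up, the work surface at z = 0. Lengths are in mm, angles in rad, forces in N, time in s.
With the tool pointing down it reaches from about 350 to 875 mm from the base axis. Payload 4.2 kg.
Tool frame: the origin (TCP) lies midway between the tips of the shut fingers; the grasp point (between the pads) lies 19 mm behind it; z points along the fingers, y is the line along which they close (so a half turn about z gives the same grasp; the last joint's range is limited). The gripper opens to 85 mm and grips with 20 to 120 N. Pads are 22 mm wide; open, the fingers measure 114 mm over their backs; the gripper's body (76 mm by 85 mm) begins 54 mm behind the grasp point. The pads swing forward as they close: fully open they stand 13 mm farther back than shut.
Start: joints at [1.509, 0.385, 0.008, 0, -1.194, -0.259], TCP at [197.046, 593.104, 231.312] pointing down, gripper open.
Joint ranges: [-3.14, 3.14], [-1.21, 2.06], [-1.07, 1.41], [-3.16, 2.05], [-2.99, -0.16], [-3.1, 3.1]. Speed limits (rad/s): [2.79, 2.79, 3.14, 3.14, 3.14, 3.14].

INTERFACE

Orientations are given as a unit quaternion [x, y, z, w].
In Python, from bench import sensors, get_image, camera_params, job_done gives the robot as it stands.
- The arm moves only by the tool servo_tool, never from a script. Its argument "motion" is a list of rows, each an object with "travel": the shift along the tool's x, y, z as a fraction of full scale, a list of three; "rot": the turn, a rotation vector about the tool's x, y, z as a fraction of full scale, a list of three; "hand": the opening, from 0 (shut) to 1 (fully open). In form: [{"travel": [x, y, z], "rot": [wx, wy, wz], "hand": hand}, ...]. A call has 1 to 10 rows; each row shifts and turns the commanded pose from where the row before left it, along the tool's axes as they then stand; what a row does not reach is not made up. Full scale, the value 1, is 25 cm for a shift and 360 degrees for a turn. A row lasts 1/12 s, in which the tool goes at most 41.7 mm and 7.16 degrees, less where a joint would pass 70% of its speed; a pose out of reach is approached as far as the arm can. A call with a number of a shift or a turn outside -1 to 1 is refused whole. A call with a gripper value outside its range is refused whole. The fingers move at their own pace and stop on an object; the grip force is fixed at half the most. Time passes only in rows, so rows that do not move let the fingers close. It gives the time, the measured TCP pose, the force, the opening and the grip force at its end, in the units of the state.
- sensors.read_state(): the state, without advancing time (a new reading comes with each control period).
- get_image(name): name is "scene" or "top" or "wrist"; returns (picture, depth): 384x512x3 uint8, red, green, blue; 384x512 float32, mm along the optical axis (not along the pixel's ray), 0 where there is no reading.
- camera_params(name): a dict with "camera_matrix" (3x3 intrinsics, pixels), "R" (3x3) and "t" (3): a world point X has camera coordinates R X + t; the wrist camera has in their place "mount" (4x4, takes a point from camera to tool coordinates, whose origin is the TCP and whose axes are the flange's). Camera axes: x right, y down, z forward; pixel columns grow to the right and rows downward; lengths in mm; the calibration is good to about 2 mm. A picture is of the moment at which its call begins: read the wrist's pose just before it. camera_params takes no time and is no camera call.
- job_done(): hands the job in; it is judged then, once.
The state is a dict: "clock": time; "joints": joint angles; "joint_vel": joint speeds; "joint_efforts": joint torques, N m; "position": TCP position; "ee_rot": TCP orientation; "contact_force": force on the tool from outside, world axes, zero at the start; "wrist_torque": the same for the moment, N m; "gripper_width": finger opening in mm; "grasp_force": force on a finger pad.
Only numpy, scipy, OpenCV 4.12 (cv2) and the standard library are available. Lean on these libraries where they do the work, as an engineer would, in place of code of your own. Each camera call takes 0.05 s, during which the arm holds its last target. There are 200 camera calls.

## Working session

There is one attempt and no reset: what is moved stays moved. The work goes in short steps, Python scripts to look and compute and a tool call to move; the robot and the scene stay as the last step left them, time stands still between calls to the robot, and variables do not carry over. Pictures are saved under pics/ and viewed, at most 10 in all, crops included, and the job is handed in when it is done.

Besides the shell and the picture viewer there is one more tool, called after ">>>" as name(argument=value, ...) on one line, values as JSON. servo_tool: Moves the arm, as the interface text tells. Its arguments: {"type":"object","properties":{"motion":{"type":"array"}},"required":["motion"]}

```bash
mkdir -p pics; ls
cat > h.py <<'E'
import numpy as np, cv2
from bench import sensors, get_image, camera_params, job_done
from scipy.spatial.transform import Rotation as Rn
def look(n,f):
    s=sensors.read_state(); im,d=get_image(n); p=camera_params(n)
    K=np.array(p["camera_matrix"])
    if "R" in p: R=np.array(p["R"]); t=np.array(p["t"]); C=-R.T@t; M=R.T
    else:
        m=np.array(p["mount"]); Rt=Rn.from_quat(s["ee_rot"]).as_matrix()
        M=Rt@m[:3,:3]; C=Rt@m[:3,3]+np.array(s["position"])
    np.savez("pics/"+f+".npz",im=im,d=d,K=K,M=M,C=C)
    cv2.imwrite("pics/"+f+".png",im[...,::-1]); return im,d,K,M,C
def load(f):
    z=np.load("pics/"+f+".npz"); return [z[k] for k in("im","d","K","M","C")]
def ray(K,M,u,v): return M@np.linalg.inv(K)@np.array([u,v,1.])
def plane(K,M,C,u,v,z):
    r=ray(K,M,u,v); return C+r*(z-C[2])/r[2]
def cloud(d,K,M,C):
    v,u=np.mgrid[:d.shape[0],:d.shape[1]]
    P=np.stack([u,v,np.ones_like(u)],-1)@np.linalg.inv(K).T*d[...,None]
    return P@M.T+C
E
python3 - <<'E'
from h import *
a=look("scene","s0");b=look("top","t0")
cv2.imwrite("pics/both0.png",np.hstack([cv2.resize(x[0],(400,300)) for x in(a,b)])[...,::-1])
for x in (a,b): print(x[2],x[4])
print(sensors.read_state())
E
```

```text
pics
[[436.4223295    0.         254.76409192]
 [  0.         436.4223295  192.00964745]
 [  0.           0.           1.        ]] [1125.36179135  331.99769276  997.53685614]
[[446.96935737   0.         264.11653468]
 [  0.         446.96935737 192.3200918 ]
 [  0.           0.           1.        ]] [ 202.54900194   -8.84033712 1017.37696878]
{'clock': 0.1, 'joints': array([ 1.50861730e+00,  3.85506945e-01,  6.76232120e-03, -4.22460876e-04,
       -1.19393819e+00, -2.58570994e-01]), 'joint_vel': array([ 0.00016865, -0.00127325,  0.00123467,  0.00176238, -0.00075946,
        0.00120083]), 'joint_efforts': array([-9.18336918e-04, -3.93322742e+01,  1.88928294e+01,  4.19789806e+00,
       -2.62334732e-03,  2.60027285e-06]), 'position': array([196.89017976, 592.64976305, 230.31625857]), 'ee_rot': array([ 9.87154564e-01, -1.59765261e-01, -1.02914484e-04,  9.57945639e-04]), 'contact_force': array([ 0.33435513, -0.0359931 , -0.02322255]), 'wrist_torque': array([ 0.05507222, -0.02230604, -0.00189245]), 'grasp_force': 0.0, 'gripper_width': 85.84238628369276}
```

View pics/t0.png

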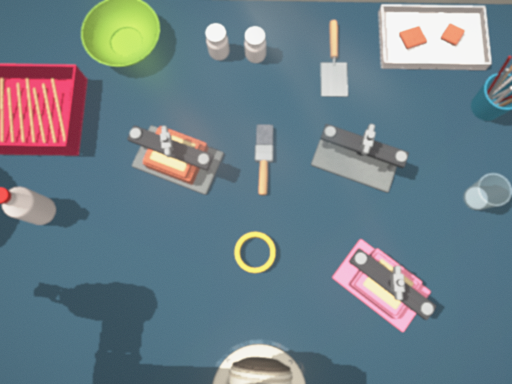

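View pics/s0.png

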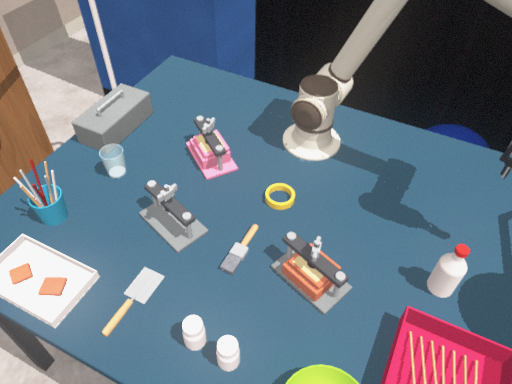

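Top view: there are three candidates. The grey press with brick is at (170,148), the grey empty press at (368,145), and the pink loaded press at (398,280). The grey base with terracotta under the bridge, (170,148) in top and (315,260) in scene, fits the description. I'll measure it and confirm in a crop.

Run:
```python
from h import *
T=load("t0");S=load("s0")
for n,x,b in(("t",T,(120,205,110,195)),("s",S,(270,355,225,310))):
    im,d,K,M,C=x; P=cloud(d,K,M,C); u0,u1,v0,v1=b
    Q=P[v0:v1,u0:u1].reshape(-1,3); c=im[v0:v1,u0:u1].reshape(-1,3)
    hi=Q[(Q[:,2]>119)&(Q[:,2]<175)]
    print(n,len(hi),hi.mean(0),hi.max(0),hi.min(0))
    w=Q[(Q[:,2]>119)&(Q[:,2]<145)]; 
    if len(w)>4:
        e=np.linalg.eigh(np.cov(w[:,:2].T)); print(" nut",len(w),np.median(w,0),e[0]**.5,np.arctan2(*e[1][::-1,1]))
    sc=Q[Q[:,2]>148]; print(" screw",len(sc),sc.mean(0) if len(sc) else 0)
    br=Q[(Q[:,2]>92)&(Q[:,2]<112)]; r=cv2.minAreaRect(br[:,:2].astype(np.float32)); print(" bridge",r)
    e=np.linalg.eigh(np.cov(br[:,:2].T)); print(" bridge dir",np.arctan2(*e[1][::-1,1]))
tc=cv2.resize(T[0][105:200,115:215],(400,380),interpolation=2);sc=cv2.resize(S[0][220:315,265:365],(400,380),interpolation=2)
cv2.imwrite("pics/crop0.png",np.hstack([tc,sc])[...,::-1])
```

```text
t 286 [508.72288529 198.6347691  142.36559576] [543.03600835 213.2183714  160.02939915] [479.22201588 187.96498364 119.74861713]
 nut 230 [504.73078612 196.93008019 142.00285761] [ 5.72517759 18.67839074] -2.9544824744293137
 screw 66 [370.69246172 105.1632365  547.63578175]
 bridge ((512.8389892578125, 203.5814208984375), (181.1105194091797, 37.267547607421875), 69.63893127441406)
 bridge dir 1.211607061721193
s 188 [519.05368859 201.71325623 144.44306137] [545.26477526 212.94897014 163.5244314 ] [480.64931014 187.09680316 120.17081508]
 nut 105 [525.88101308 203.82770736 142.71850723] [ 5.87417691 19.63892647] -2.9588973524630324
 screw 66 [801.79580935 262.26940825 551.48219341]
 bridge ((512.4111938476562, 200.23532104492188), (189.88369750976562, 38.84368896484375), 69.8460922241211)
 bridge dir 1.223309284697763
```

View pics/crop0.png

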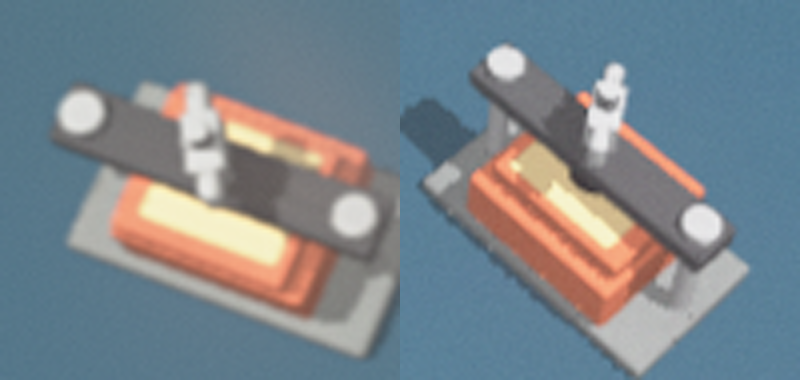

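The crop confirms it: grey base, terracotta block with a pale top under the dark bridge, and a steel wing nut mid-bridge at about (200,145) in the left panel. Both views put the nut axis near (512,201), top at about 143 mm, wings at about +0.185 rad and bridge at 1.215 rad, so q≈0.11. Next I'll check that the travel path is clear and where the wrist camera is mounted.

Run:
```python
from h import *
m=np.array(camera_params("wrist")["mount"]);print(m.round(3), camera_params("wrist")["camera_matrix"][0])
a=np.array([197,593.]);b=np.array([512,201.]);L=np.linalg.norm(b-a);e=(b-a)/L
for f in("t0","s0"):
    im,d,K,M,C=load(f);Q=cloud(d,K,M,C)[d>0]
    r=Q[:,:2]-a;s=r@e;p=abs(r@[-e[1],e[0]])
    k=(s>-80)&(s<L+80)&(p<110)&(Q[:,2]<800)
    for i in range(-80,580,60):
        z=Q[k&(s>=i)&(s<i+60),2]; print(f,i,z.max().round() if len(z) else None,end="; ")
    print()
```

```text
[[   0.      -0.964   -0.265   67.697]
 [   1.       0.       0.      -1.46 ]
 [   0.      -0.265    0.964 -142.508]
 [   0.       0.       0.       1.   ]] [278.33036657   0.         256.36197444]
t0 -80 5.0; t0 -20 5.0; t0 40 6.0; t0 100 120.0; t0 160 173.0; t0 220 6.0; t0 280 8.0; t0 340 6.0; t0 400 111.0; t0 460 160.0; t0 520 144.0; 
s0 -80 8.0; s0 -20 303.0; s0 40 346.0; s0 100 115.0; s0 160 176.0; s0 220 9.0; s0 280 8.0; s0 340 8.0; s0 400 112.0; s0 460 164.0; s0 520 145.0;
```

>>> servo_tool(motion=[{"travel": [0,0,-0.016],"rot": [0,0,-0.0161],"hand": 1},{"travel": [0,0,-0.016],"rot": [0,0,-0.0161],"hand": 1},{"travel": [0,0,-0.016],"rot": [0,0,-0.0161],"hand": 1},{"travel": [0,0,-0.016],"rot": [0,0,-0.0161],"hand": 1},{"travel": [0,0,-0.016],"rot": [0,0,-0.0161],"hand": 1},{"travel": [0.04,0.07,0],"rot": [0,0,0],"hand": 1},{"travel": [0.07,0.13,0],"rot": [0,0,0],"hand": 1},{"travel": [0.07,0.13,0],"rot": [0,0,0],"hand": 1},{"travel": [0.07,0.13,0],"rot": [0,0,0],"hand": 1},{"travel": [0.07,0.13,0],"rot": [0,0,0],"hand": 1}])

```text
clock: 0.93
position: [303.3, 461.2, 250.8]
ee_rot: [0.996, 0.093, -0.0, 0.001]
contact_force: [0.7, 0.1, 0.8]
gripper_width: 85.5
grasp_force: 0.0
```

>>> servo_tool(motion=[{"travel": [0.07,0.13,0],"rot": [0,0,0],"hand": 1},{"travel": [0.07,0.13,0],"rot": [0,0,0],"hand": 1},{"travel": [0.07,0.13,0],"rot": [0,0,0],"hand": 1},{"travel": [0.07,0.13,0],"rot": [0,0,0],"hand": 1},{"travel": [0.07,0.13,0],"rot": [0,0,0],"hand": 1},{"travel": [0.07,0.13,0],"rot": [0,0,0],"hand": 1},{"travel": [0.07,0.13,0],"rot": [0,0,0],"hand": 1},{"travel": [0.07,0.13,0],"rot": [0,0,0],"hand": 1},{"travel": [0.07,0.143,0],"rot": [0,0,0],"hand": 1},{"travel": [0,0,0],"rot": [0,0,0],"hand": 1}])

```text
clock: 1.77
position: [514.5, 196.4, 250.6]
ee_rot: [0.996, 0.089, -0.0, 0.001]
contact_force: [0.2, 1.2, -0.2]
gripper_width: 85.4
grasp_force: 0.0
```

```bash
cat > w.py <<'E'
import sys
from h import *
f=sys.argv[1]; a=[512.,201.]
im,d,K,M,C=look("wrist",f); s=sensors.read_state()
print(s["clock"],np.array(s["position"]).round(1),"yaw",2*np.arctan2(s["ee_rot"][1],s["ee_rot"][0]),np.array(s["ee_rot"]).round(4),np.array(s["joints"]).round(3),np.array(s["contact_force"]).round(2),s["gripper_width"])
P=cloud(d,K,M,C).reshape(-1,3); P=P[(d.ravel()>0)&(np.hypot(P[:,0]-a[0],P[:,1]-a[1])<45)]
sc=P[(P[:,2]>151)&(P[:,2]<175)]; print("screw",len(sc),sc.mean(0),sc.max(0)[2],"mid",(sc.max(0)+sc.min(0))[:2]/2)
w=P[(P[:,2]>136)&(P[:,2]<150)]; print("nut z",np.percentile(w[:,2],[10,50,90]).round(1))
r=cv2.minAreaRect(w[:,:2].astype(np.float32)); print("rect",r)
e=np.linalg.eigh(np.cov(w[:,:2].T))[1][:,1]; print("wing yaw",np.arctan(e[1]/e[0]))
E
python3 w.py w1
```

```text
1.8167 [513.2 198.2 250.5] yaw 0.17942242570565597 [ 9.96e-01  8.96e-02 -7.00e-04  4.00e-04] [ 0.663  0.245 -0.146 -0.    -1.182  1.087] [-1.05 -0.89 -0.39] 85.25335863071233
screw 168 [513.94809013 202.56447203 157.13943193] 159.92744307636292 mid [513.30025351 202.3619972 ]
nut z [141.6 143.2 144.3]
rect ((513.5819702148438, 202.5922393798828), (64.66407012939453, 19.700483322143555), 10.44167709350586)
wing yaw 0.20134061693441177
```

View pics/w1.png

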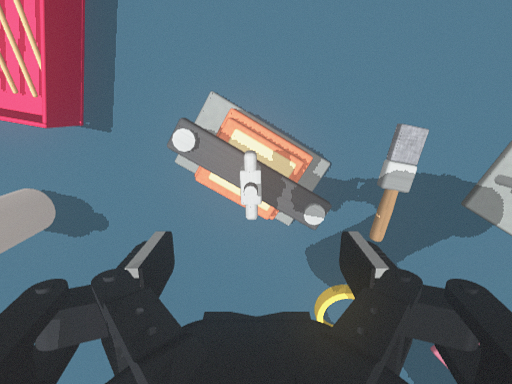

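Wrist view: the nut is at (250,190), with wings near-vertical in the image and the bridge diagonal below it. Axis at (513.5, 202.5), nut top 143.5, screw top about 159, wing span 65 × 20, yaw about 0.19, all consistent with the text. Correct and descend to TCP z≈117.

>>> servo_tool(motion=[{"travel": [0.004,-0.017,0],"rot": [0,0,-0.002],"hand": 1},{"travel": [0,0,0.08],"rot": [0,0,0],"hand": 1},{"travel": [0,0,0.1],"rot": [0,0,0],"hand": 1},{"travel": [0,0,0.1],"rot": [0,0,0],"hand": 1},{"travel": [0,0,0.1],"rot": [0,0,0],"hand": 1},{"travel": [0,0,0.08],"rot": [0,0,0],"hand": 1},{"travel": [0,0,0.05],"rot": [0,0,0],"hand": 1},{"travel": [0,0,0.024],"rot": [0,0,0],"hand": 1},{"travel": [0,0,0],"rot": [0,0,0],"hand": 1},{"travel": [0,0,0],"rot": [0,0,0],"hand": 1}])

```text
clock: 2.65
position: [512.2, 206.6, 118.3]
ee_rot: [0.995, 0.1, 0.0, -0.0]
contact_force: [-0.1, 0.8, 0.2]
gripper_width: 85.2
grasp_force: 0.0
```

```bash
python3 w.py w2
```

```text
2.7 [512.6 206.6 118.8] yaw 0.19922147726933126 [ 9.95e-01  9.94e-02  9.00e-04 -4.00e-04] [ 0.677  0.371 -0.325  0.    -0.872  1.093] [0.17 0.53 0.03] 84.80819961933223
screw 2005 [522.77764583 180.02800578 159.72746636] 174.96367717792123 mid [521.27767413 185.07933654]
nut z [140.4 143.2 145.1]
rect ((512.885986328125, 189.5359344482422), (53.16989517211914, 63.17900466918945), 86.04653930664062)
wing yaw 0.461192140516159
```

View pics/w2.png

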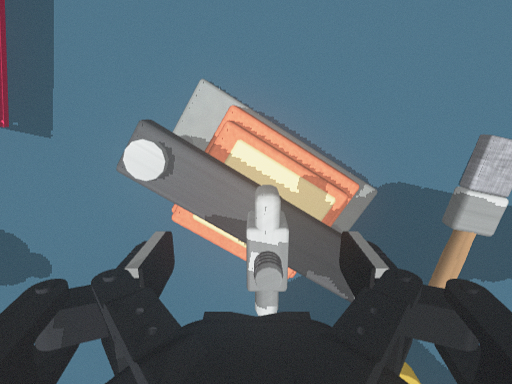

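The measured TCP (512.6,206.6) is 4.2 mm off along tool y. The image agrees: nut at column 267 against the finger midline at 257, about 4.6 mm. Shift, settle, close.

>>> servo_tool(motion=[{"travel": [0,0.0175,0.005],"rot": [0,0,0],"hand": 1},{"travel": [0,0,0],"rot": [0,0,0],"hand": 1},{"travel": [0,0,0],"rot": [0,0,0],"hand": 0.5},{"travel": [0,0,0],"rot": [0,0,0],"hand": 0.3},{"travel": [0,0,0],"rot": [0,0,0],"hand": 0},{"travel": [0,0,0],"rot": [0,0,0],"hand": 0},{"travel": [0,0,0],"rot": [0,0,0],"hand": 0},{"travel": [0,0,0],"rot": [0,0,0],"hand": 0},{"travel": [0,0,0],"rot": [0,0,0],"hand": 0},{"travel": [0,0,0],"rot": [0,0,0],"hand": 0}])

```text
clock: 3.53
position: [513.1, 201.6, 116.8]
ee_rot: [0.995, 0.099, 0.0, -0.0]
contact_force: [-2.2, 1.9, 2.8]
gripper_width: 19.2
grasp_force: 59.2
```

```bash
python3 -c "
from h import *
print(sensors.read_state())
im,d,K,M,C=look('wrist','w3')"
```

```text
{'clock': 3.5333, 'joints': array([ 6.68293221e-01,  3.72033495e-01, -3.29690430e-01, -2.63672684e-04,
       -8.68532598e-01,  1.10046735e+00]), 'joint_vel': array([-0.00023539, -0.00241237, -0.00145681, -0.00010867,  0.00015647,
       -0.00028377]), 'joint_efforts': array([-1.35042630e+00, -3.39594340e+01,  1.49124473e+01,  3.73225361e+00,
        1.16367694e-01,  9.56466218e-03]), 'position': array([513.10277776, 201.56276373, 116.83633067]), 'ee_rot': array([ 9.95113636e-01,  9.87358512e-02,  1.73067385e-04, -2.30277921e-04]), 'contact_force': array([-2.24420382,  1.86026842,  2.75541358]), 'wrist_torque': array([0.49624228, 0.56358854, 0.02151722]), 'grasp_force': 59.20715153217316, 'gripper_width': 19.170614050084815}
```

View pics/w3.png

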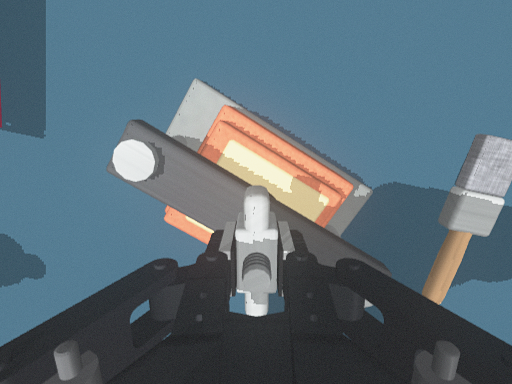

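The block is gripped squarely at (257,245): width 19.2 mm, 59 N, low side force. Now turn about 1.0 rad clockwise (+z of the tool) while sinking 3 mm.

>>> servo_tool(motion=[{"travel": [0,0,0.0012],"rot": [0,0,0.0159],"hand": 0},{"travel": [0,0,0.0012],"rot": [0,0,0.0159],"hand": 0},{"travel": [0,0,0.0012],"rot": [0,0,0.0159],"hand": 0},{"travel": [0,0,0.0012],"rot": [0,0,0.0159],"hand": 0},{"travel": [0,0,0.0012],"rot": [0,0,0.0159],"hand": 0},{"travel": [0,0,0.0012],"rot": [0,0,0.0159],"hand": 0},{"travel": [0,0,0.0012],"rot": [0,0,0.0159],"hand": 0},{"travel": [0,0,0.0012],"rot": [0,0,0.0159],"hand": 0},{"travel": [0,0,0.0012],"rot": [0,0,0.0159],"hand": 0},{"travel": [0,0,0.0012],"rot": [0,0,0.0159],"hand": 0}])

```text
clock: 4.42
position: [512.8, 200.7, 113.8]
ee_rot: [0.92, -0.392, -0.0, 0.001]
contact_force: [-2.4, 0.5, 3.7]
gripper_width: 19.3
grasp_force: 59.4
```

```bash
cat > st.py <<'E'
from h import *
s=sensors.read_state()
print(s["clock"],s["position"].round(1),"yaw",2*np.arctan2(s["ee_rot"][1],s["ee_rot"][0]),"F",s["contact_force"].round(1),"T",s["wrist_torque"].round(2),s["grasp_force"],s["gripper_width"],s["joints"].round(2))
E
python3 st.py
```

```text
4.4167 [512.8 200.7 113.8] yaw -0.8059463421150221 F [-2.4  0.5  3.7] T [-0.1   0.66  0.06] 59.39957678318024 19.258676595035496 [ 0.67  0.38 -0.33  0.   -0.86  0.1 ]
```

Turned to yaw −0.806, and about 0.2 rad remains. Turn on in small steps and watch the torque about z.

>>> servo_tool(motion=[{"travel": [0,0,0.0008],"rot": [0,0,0.01],"hand": 0},{"travel": [0,0,0.0008],"rot": [0,0,0.01],"hand": 0},{"travel": [0,0,0.0006],"rot": [0,0,0.008],"hand": 0},{"travel": [0,0,0],"rot": [0,0,0],"hand": 0},{"travel": [0,0,0],"rot": [0,0,0],"hand": 0}])

```text
clock: 4.83
position: [512.7, 200.7, 113.2]
ee_rot: [0.883, -0.469, -0.0, 0.001]
contact_force: [-2.9, -1.4, 5.0]
gripper_width: 19.1
grasp_force: 59.5
```

```bash
python3 st.py
```

```text
4.8333 [512.7 200.7 113.2] yaw -0.9763513340706993 F [-2.9 -1.4  5. ] T [-0.31  0.97 -0.08] 59.53111410140991 19.13953800516543 [ 0.67  0.38 -0.33  0.   -0.86 -0.07]
```

>>> servo_tool(motion=[{"travel": [0,0,0.0003],"rot": [0,0,0.005],"hand": 0},{"travel": [0,0,0],"rot": [0,0,0.005],"hand": 0},{"travel": [0,0,0],"rot": [0,0,0],"hand": 0},{"travel": [0,0,0],"rot": [0,0,0],"hand": 0}])

```text
clock: 5.17
position: [512.6, 200.6, 113.2]
ee_rot: [0.869, -0.495, 0.0, 0.001]
contact_force: [-3.7, -1.5, 5.5]
gripper_width: 18.9
grasp_force: 60.3
```

```bash
python3 st.py
```

```text
5.1667 [512.6 200.6 113.2] yaw -1.0346744091057427 F [-3.7 -1.5  5.5] T [-0.34  1.12  1.  ] 60.281957387924194 18.8511355584863 [ 0.67  0.38 -0.33  0.   -0.86 -0.13]
```

The z torque jumped from −0.08 to 1.0 N m near the expected yaw, so the stop is reached. One more small nudge to confirm it's snug.

>>> servo_tool(motion=[{"travel": [0,0,0],"rot": [0,0,0.006],"hand": 0},{"travel": [0,0,0],"rot": [0,0,0],"hand": 0},{"travel": [0,0,0],"rot": [0,0,0],"hand": 0}])

```text
clock: 5.42
position: [512.6, 200.6, 113.2]
ee_rot: [0.861, -0.509, 0.0, 0.001]
contact_force: [-4.3, -1.5, 4.9]
gripper_width: 18.8
grasp_force: 66.3
```

```bash
python3 st.py
```

```text
5.4167 [512.6 200.6 113.2] yaw -1.0684660091586657 F [-4.3 -1.5  4.9] T [-0.35  1.18  1.87] 66.25243663787842 18.753634310597732 [ 0.67  0.38 -0.34  0.   -0.86 -0.17]
```

Torque climbs to 1.87 N m with almost no further motion: the nut is seated. Release, rise, look.

>>> servo_tool(motion=[{"travel": [0,0,0],"rot": [0,0,0],"hand": 0.7},{"travel": [0,0,0],"rot": [0,0,0],"hand": 0.7},{"travel": [0,0,0],"rot": [0,0,0],"hand": 0.7},{"travel": [0,0,0],"rot": [0,0,0],"hand": 0.7},{"travel": [0,0,0],"rot": [0,0,0],"hand": 0.7},{"travel": [0,0,-0.06],"rot": [0,0,0],"hand": 0.7},{"travel": [0,0,-0.12],"rot": [0,0,0],"hand": 0.7},{"travel": [0,0,-0.14],"rot": [0,0,0],"hand": 0.7},{"travel": [0,0,-0.14],"rot": [0,0,0],"hand": 0.7},{"travel": [0,0,-0.1],"rot": [0,0,0],"hand": 0.7}])

```text
clock: 6.25
position: [514.0, 201.5, 256.4]
ee_rot: [0.858, -0.513, 0.001, -0.002]
contact_force: [1.8, 1.1, 0.8]
gripper_width: 59.9
grasp_force: 0.0
```

>>> servo_tool(motion=[{"travel": [0,0,0],"rot": [0,0,0],"hand": 0.7},{"travel": [0,0,0],"rot": [0,0,0],"hand": 0.7},{"travel": [0,0,0],"rot": [0,0,0],"hand": 0.7}])

```text
clock: 6.5
position: [512.5, 200.9, 252.1]
ee_rot: [0.858, -0.513, -0.001, 0.0]
contact_force: [0.0, -0.6, -0.0]
gripper_width: 59.9
grasp_force: 0.0
```

```bash
python3 w.py w4
python3 - <<'E'
from h import *
im,d,K,M,C=load("w4");P=cloud(d,K,M,C).reshape(-1,3);P=P[(d.ravel()>0)&(np.hypot(P[:,0]-513,P[:,1]-202)<110)]
b=P[(P[:,2]>94)&(P[:,2]<104)];print("bridge",cv2.minAreaRect(b[:,:2].astype(np.float32)))
E
```

```text
6.55 [512.4 200.8 251.4] yaw -1.0783072392026667 [ 8.581e-01 -5.134e-01 -8.000e-04  1.200e-03] [ 6.680e-01  2.450e-01 -1.430e-01 -1.000e-03 -1.186e+00 -1.750e-01] [-0.61 -0.76  0.16] 59.39053388282398
screw 166 [513.52441315 201.90701114 157.11982368] 160.40129900012963 mid [513.38210462 202.28275162]
nut z [138.2 139.7 140.7]
rect ((512.9979858398438, 202.71884155273438), (19.99960708618164, 65.57904815673828), 32.32673263549805)
wing yaw -1.00650999523876
bridge ((512.7872924804688, 202.48507690429688), (189.3656005859375, 36.24833297729492), 69.7696762084961)
```

View pics/w4.png

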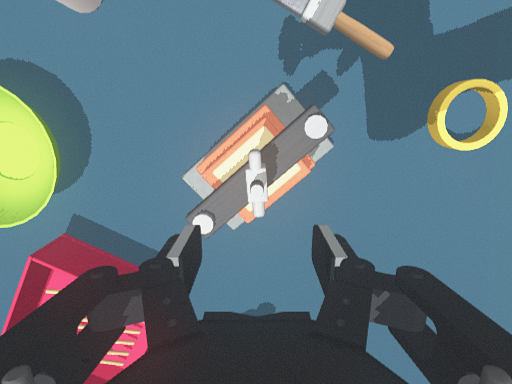

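The nut is seen free at (257,185) with the fingers clear of it. Wing yaw is −1.006, against −1.003 expected from the bridge direction for a seated nut, and the nut has sunk 3.5 mm. Seated; hand in.

```bash
python3 -c "
from bench import job_done
print(job_done())"
```

```text
the job is handed in; nothing more can be done
None
```

The jam nut on the loaded press is run fully down and snug on its boss. I stopped when the turning torque rose sharply, and the wing angle and 3.5 mm drop match the seated position. The gripper has let go and is clear, the empty press's nut was not touched, and the job was handed in at about 6.6 s.

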